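# Drive the stopper home in the guarded vial press

### The arm

A 7-joint arm with a two-finger parallel gripper is mounted at the origin on the work surface. World frame = base frame: x ahead of the robot, y to its left, z up, the work surface at z = 0. Lengths are in m, angles in rad, forces in N, time in s.
With the tool pointing down it reaches from about 0.425 to 0.875 m from the base axis. Payload 4.7 kg.
Tool frame: the origin (TCP) lies at the very end of the fingers, on their centre line; the grasp point (between the pads) lies 19 mm behind it; z points along the fingers, y is the line along which they close (so a half turn about z gives the same grasp; the last joint's range is limited). The gripper opens to 87 mm and grips with 3 to 60 N. Pads are 19 mm wide; open, the fingers measure 117 mm over their backs; the gripper's body (75 mm by 190 mm) begins 51 mm behind the grasp point.
Start: joints at [-1.31, 0.321, -0.07, 1.45, 0.023, 1.371, -0.057], TCP at [0.159, 0.63, 0.223] pointing down, gripper open.
Joint ranges: [-2.86, 2.86], [-0.3, 2.09], [-1.38, 1.24], [0.06, 2.45], [-1.56, 4.7], [0.09, 2.05], [-2.69, 2.69]. Speed limits (rad/s): [2.57, 2.57, 3.14, 3.14, 3.14, 3.14, 3.14].

### API

Orientations are given as a rotation vector (axis times angle).
In Python, from bench import ctrl, imaging, ticket gives the robot as it stands.
- The arm moves only by the tool jog_arm, never from a script. Its argument "rows" is text: rows parted by semicolons, each of 7 numbers parted by spaces: the shift along the tool's x, y, z in cm, then the turn, a rotation vector about the tool's x, y, z in rad, then the closure, from -1 (fully open) to 1 (shut), so that 0 is half open. A call has 1 to 5 rows; each row shifts and turns the commanded pose from where the row before left it, along the tool's axes as they then stand; what a row does not reach is not made up. A row lasts 1/8 s, in which the tool goes at most 62.5 mm and 10.7 degrees, less where a joint would pass 70% of its speed; a pose out of reach is approached as far as the arm can. A call with a gripper value outside its range is refused whole. The fingers move at their own pace and stop on an object; "force" is the grip in N (left out, the last holds). Time passes only in rows, so rows that do not move let the fingers close. It gives the time, the measured TCP pose, the force, the opening and the grip force at its end, in the units of the state.
- ctrl.get_state(): the state, without advancing time (a new reading comes with each control period).
- imaging.get_image(name): name is "scene" or "top"; returns a dict with "img" (420x560x3 uint8, blue, green, red), "vertical_fov" (degrees; the focal length in pixels is half the picture's height over the tangent of half this angle, whatever the lens; pixels are square), "cx", "cy" (the principal point, pixels), "origin" and "orientation" of the camera in the world. Camera axes: x right, y down, z forward; pixel columns grow to the right and rows downward; lengths in m; the calibration is good to about 2 mm. A picture is of the moment at which its call begins. There is no depth.
- ticket.close_job(): hands the job in; it is judged then, once.
The state is a dict: "time": time; "joint_positions": joint angles; "qd": joint speeds; "joint_torque": joint torques, N m; "position": TCP position; "tool_rot": TCP orientation; "ft_force": force on the tool from outside, world axes, zero at the start; "torque": the same for the moment, N m; "grip_width": opening from 0.0 (shut) to 1.0 (fully open); "grip_force": force on a finger pad.
Only numpy, scipy, OpenCV 4.12 (cv2) and the standard library are available. Lean on these libraries where they do the work, as an engineer would, in place of code of your own. Each camera call takes 0.05 s, during which the arm holds its last target. There are 200 camera calls.

### The job

Push the vial holder all the way into the stopper press until it meets the stop at the rear, then reach down through the window of the guard frame and press the lever fully down so that the stopper is driven home in the vial, and let the lever spring back up. Do not touch the guard frame, do not lift or tip the holder, and leave everything else on the bench where it stands.

Things in the scene. Friction and masses are not known exactly. Their poses are not given: they have to be found in the camera images.
- press: grey bench stopper press, fixed. Origin on the bench under the lever's roller; +x level from its open front (robot side) to the rear column, z up. Base plate 8 mm thick, x -170 to +105 mm, 150 mm wide, with two guide rails 39 mm apart, tops 20 mm above the bench. A stop block ends them: the holder is home when its origin is at x = 0. Column at x 63 to 93 mm, 96 mm tall.
- guard: aluminium guard of the press, fixed to it, same origin and axes; the robot must not touch it. A flat level frame, top face 114 mm above the bench, 4 mm thick, x -138 to -14 mm and y -63 to +63 mm, with one window; on four 10 mm corner legs with thin bars along its left and right sides, front open for the holder.
- guard_window (a point): centre of the guard's rectangular window, at the frame's top face. The window is 92 mm along the press's x and 94 mm along its y; the lever's round pad lies under its middle.
- lever (a joint): angle of the press lever, rad: 0 at rest (up, level), grows as its front end goes down, end stop 0.16. A spring returns it to 0 when let go. With the holder home the roller meets the stopper at about 0.045 and drives it fully home at about 0.14. Pressing the pad takes about 2 N to start, 6 to 8 N to drive the stopper, then it goes hard.
- lever_pad (a point): centre of the top face of the lever's round black pad (38 mm across, 10 mm thick) at the lever's front end, 151 mm from the hinge; at rest 96 mm above the bench (18 mm under the top of the guard). It goes down about 21 mm for a full press.
- holder: loose white vial holder, 0.15 to 0.35 kg, sliding between the press's rails; axes as the press's. Origin on its underside (8 mm above the bench) under the vial's axis. Block 40 x 36 x 22 mm with the vial fixed in it; a flat tongue 36 mm wide runs forward to an upright push plate 44 mm wide, 8 mm thick, top 54 mm above the underside. Starts 45 to 70 mm short of home.
- holder_push (a point): middle of the front (robot-side) face of the holder's push plate, 185 mm in front of the holder's origin, 34 mm above its underside; pushing here towards the press's +x slides the holder in with 1 to 4 N.
- stopper (a joint): how far the rubber stopper has been pushed into the vial, m: 0 at the start (half in, standing proud), 0.007 fully home; stays where it is left.
- stopper_top (a point): centre of the stopper's flat top (17 mm across), 63 mm above the holder's underside at the start, 56 mm when fully home.
- spare_vial: spare stoppered glass vial, 23 mm across, 51 mm tall, standing beside the press; origin at the centre of its underside; not to be disturbed
- stopper_jar: small lidded jar, 54 mm across, 62 mm tall, beside the press; origin under its centre; not to be disturbed
- dishes: stack of three flat round dishes, 90 mm across, 48 mm tall, beside the press; origin under its centre; not to be disturbed
- reagent: amber bottle, 70 mm across, 150 mm tall; origin under its centre; not to be disturbed
- beaker: open glass beaker, 76 mm across, 95 mm tall; origin under its centre; not to be disturbed
- tube_rack: white rack with eight capped tubes, 120 x 70 mm, 76 mm tall; origin under its centre; not to be disturbed
- tip_box: closed box of pipette tips, 122 x 87 mm, 63 mm tall; origin under its centre; not to be disturbed
Not all that is in view belongs to the job. What is shaped like the holder but orange is not meant.

How it is judged:
On the way, in this order (a step that is already met when the one before it is completed fails the run):
1. the holder is pushed home against the stop of the press, stopper still proud (x of holder in the frame of press above -0.005 m and z of holder in the frame of press below 0.012 m and angle between holder's own z axis and vertical below 0.06 rad and value of joint stopper below 0.003 m), for 0.1 s.
2. with the holder home, the lever is down and the stopper is driven home (x of holder in the frame of press above -0.005 m and z of holder in the frame of press below 0.012 m and angle between holder's own z axis and vertical below 0.06 rad and value of joint stopper above 0.0055 m and value of joint lever above 0.1 rad), for 0.1 s.
At the end, for the whole second after the job is handed in: The holder stands level and at rest within 5 mm of its home against the stop, the stopper has gone in by more than 5.5 of its 7 mm, and the lever is back up (under 0.03 rad) (x of holder in the frame of press above -0.005 m and z of holder in the frame of press below 0.012 m and angle between holder's own z axis and vertical below 0.06 rad and value of joint stopper above 0.0055 m and value of joint lever below 0.03 rad and linear speed of holder below 0.02 m/s); the robot touches nothing.
It fails at once if the robot touches the guard frame (contact force between any of the fingers, the arm and guard above 0.3 N).
It fails at once if the holder is lifted or tipped (z of holder in the frame of press above 0.02 m or angle between holder's own z axis and vertical above 0.2 rad).
It fails at once if another thing on the bench is moved by more than 20 mm or tipped over (distance of any of spare_vial, stopper_jar, dishes, reagent, beaker, tube_rack, tip_box from where it was at the start of the episode above 0.02 m or angle between any of spare_vial, stopper_jar, dishes, reagent, beaker, tube_rack, tip_box's own z axis and vertical above 0.4 rad).
It also fails if it takes over 45 s, if anything falls off the work surface, if the arm or the gripper's body presses on something with over 40 N, if the wrist force passes 120 N, or if a joint passes its speed limit or range.

## Working session

There is one attempt and no reset: what is moved stays moved. The work goes in short steps, Python scripts to look and compute and a tool call to move; the robot and the scene stay as the last step left them, time stands still between calls to the robot, and variables do not carry over. Pictures are saved under pics/ and viewed, at most 10 in all, crops included, and the job is handed in when it is done.

Besides the shell and the picture viewer there is one more tool, called after ">>>" in YAML: its name, and indented under it one key for each argument. jog_arm: Moves the arm, as the interface text tells. Its arguments: {"type":"object","properties":{"rows":{"type":"string"},"force":{"type":"number"}},"required":["rows"]}

```bash
mkdir -p pics
cat > h.py <<'E'
import numpy as np, cv2
from scipy.spatial.transform import Rotation as R
from bench import ctrl, imaging, ticket
def cam(n):
    d=imaging.get_image(n); d['f']=d['img'].shape[0]/2/np.tan(np.radians(d['vertical_fov'])/2)
    o=np.array(d['orientation'],float)
    d['R']=o if o.shape==(3,3) else (R.from_rotvec(o).as_matrix() if o.size==3 else R.from_quat(o).as_matrix())
    return d
def ray(d,u,v):
    r=d['R']@np.array([(u-d['cx'])/d['f'],(v-d['cy'])/d['f'],1]); return np.array(d['origin'],float),r/np.linalg.norm(r)
def plane(d,u,v,z):
    o,r=ray(d,u,v); return o+r*(z-o[2])/r[2]
def proj(d,p):
    c=d['R'].T@(np.array(p)-d['origin']); return c[:2]/c[2]*d['f']+[d['cx'],d['cy']]
def tri(d1,p1,d2,p2):
    o1,r1=ray(d1,*p1);o2,r2=ray(d2,*p2)
    s=np.linalg.lstsq(np.c_[r1,-r2],o2-o1,rcond=None)[0]
    a,b=o1+s[0]*r1,o2+s[1]*r2; return (a+b)/2,np.linalg.norm(a-b)
E
python3 - <<'E'
from h import *
print(ctrl.get_state())
for n in('scene','top'):
    d=cam(n); cv2.imwrite(f'pics/{n}0.png',cv2.resize(d['img'],(800,600),interpolation=cv2.INTER_CUBIC))
    print(n,d['f'],d['cx'],d['cy'],d['origin'],d['orientation'])
E
```

```text
{'time': 0.0, 'joint_positions': array([-1.30992493,  0.321815  , -0.07007152,  1.45172019,  0.02261784,
        1.37078022, -0.05689546]), 'qd': array([ 0.00320859, -0.00085373, -0.00140948,  0.00037913,  0.0018342 ,
       -0.00049536, -0.00100316]), 'joint_torque': array([ 1.93524215e-04, -4.91285598e+01, -4.04053247e-01, -3.12533891e+01,
       -6.40400453e-02,  4.38581093e-02,  1.70417215e-04]), 'position': array([0.15870249, 0.62974113, 0.22144392]), 'tool_rot': array([-3.86587929e-01, -3.11759675e+00,  3.03547813e-03]), 'ft_force': array([-0.4281914 , -1.02396883, -0.21841425]), 'torque': array([-0.00235208, -0.0328514 , -0.01716078]), 'grip_force': 0.0, 'grip_width': 1.0024904160267623}
scene 450.3989632612684 276.76636144201905 209.24352469729286 [ 1.16604918 -0.62545792  0.80907536] [-2.13006007 -0.85167809  0.40060641]
top 525.6078753686388 279.4087881730104 194.2797912876266 [ 0.45371857 -0.00928178  1.60532404] [-2.19170825  2.1801954  -0.07309493]
```

View pics/scene0.png

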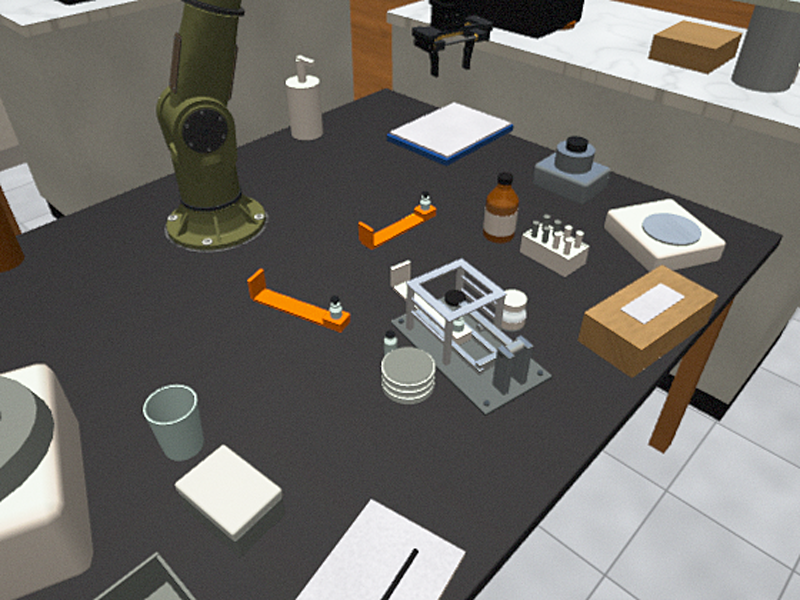

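View pics/top0.png

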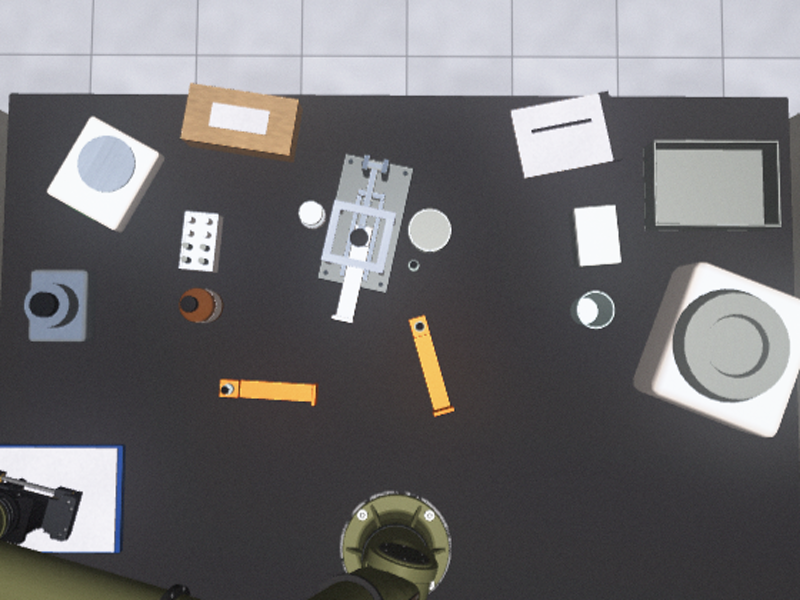

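Scene picture: the press is at (470,340), its guard window near (460,285) with the black pad at (456,298), and the white push plate at (401,275). Top picture: pad at (359,237), white push plate at (343,318).
Candidates for the holder: white (343,318), orange (444,411), orange (316,393). By the description I choose the white one. I'll check that in a close crop.

Run:
```python
from h import *
t=cam('top');s=cam('scene')
a=cv2.resize(t['img'][100:240,205:305],None,fx=4,fy=4,interpolation=cv2.INTER_CUBIC)
b=cv2.resize(s['img'][172:292,265:365],None,fx=4,fy=4,interpolation=cv2.INTER_CUBIC)
b=cv2.copyMakeBorder(b,0,80,0,0,cv2.BORDER_CONSTANT)
cv2.imwrite('pics/crop1.png',np.hstack([a,b]))
for n,d,(y0,y1,x0,x1) in(('top',t,(150,190,235,270)),('scene',s,(195,225,300,335))):
    g=d['img'][y0:y1,x0:x1].max(2)
    N,l,st,c=cv2.connectedComponentsWithStats((g<45).astype(np.uint8))
    for i in range(1,N):
        if st[i,4]>20: print(n,st[i]+[x0,y0,0,0,0],c[i]+[x0,y0])
for n,d,(y0,y1,x0,x1) in(('top',t,(175,235,225,265)),('scene',s,(175,215,265,300))):
    im=d['img'][y0:y1,x0:x1].astype(int); m=(im.min(2)>165)&(im.max(2)-im.min(2)<30)
    N,l,st,c=cv2.connectedComponentsWithStats(m.astype(np.uint8))
    for i in range(1,N):
        if st[i,4]>20:
            pts=np.argwhere(l==i)[:,::-1]+[x0,y0]
            print(n,st[i],cv2.minAreaRect(pts.astype(np.float32)))
```

```text
scene [312 203  14  11 118] [317.88983051 207.74576271]
top [   0    0   40   51 1174] ((244.5, 200.0), (50.0, 39.0), 90.0)
scene [ 9  7 13  7 28] ((279.82757568359375, 185.06895446777344), (1.8569531440734863, 12.998673439025879), 68.19859313964844)
scene [ 11  17  24  23 233] ((287.5, 203.0), (22.0, 23.0), 90.0)
```

View pics/crop1.png

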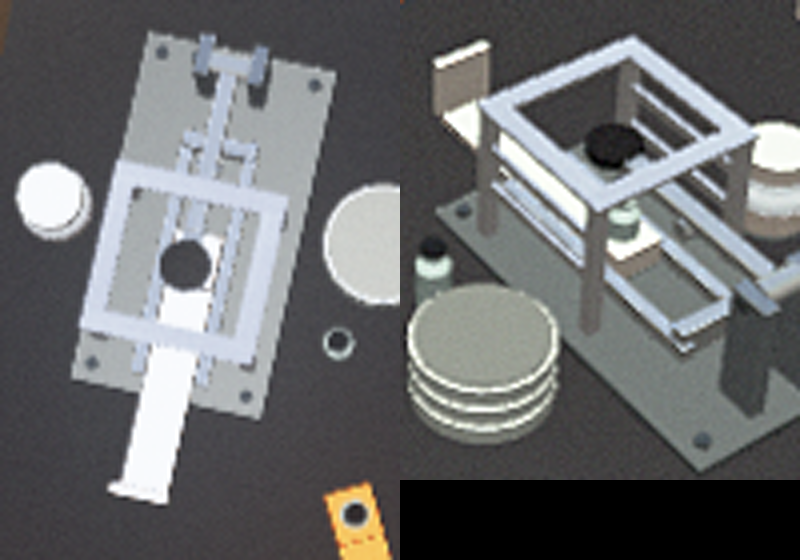

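The crop confirms a white holder (push plate at crop (140,492) in the top view, (462,75) in the scene view), with the round black pad at (185,264) and (614,146). The guard frame's outer corners are clear in both views.

```bash
cat > m.py <<'E'
from h import *
t=cam('top');s=cam('scene')
T=lambda c:(np.array(c)+.5)/4-.5+[205,100]
S=lambda c:(np.array(c)-[400,0]+.5)/4-.5+[265,172]
P={}
for n,a,b in(('gRL',(120,160),(634,38) ),('x',(0,0),(400,0)),('gRL',(120,160),(755,132)),('gRR',(288,200),(603,208)),('gFR',(252,362),(481,102)),('gFL',(80,325),(634,38)),('pad',(185,264),(614,144)),('plateL',(108,489),(489,40)),('plateR',(170,501),(433,63))):
    p,e=tri(t,T(a),s,S(b)); P[n]=p; print(n,p.round(4),round(e,4),plane(t,*T(a),{'g':.114,'p':.096}[n[0]] if n[:2]!='pl' else .062).round(4)) if n!='x' else 0
g=[P[k] for k in('gRL','gRR','gFR','gFL')]
print('centre',np.mean(g,0)); 
ax=(g[0]+g[1]-g[2]-g[3])/2; ay=(g[0]+g[3]-g[1]-g[2])/2
print('len',np.linalg.norm(ax),np.linalg.norm(ay),'yaw',np.arctan2(ax[1],ax[0]),np.arctan2(-ay[0],ay[1]))
E
python3 m.py
```

```text
gRL [0.6754 0.0934 0.1902] 0.0632 [0.712  0.1223 0.114 ]
gRL [0.712  0.1224 0.1164] 0.001 [0.712  0.1223 0.114 ]
gRR [0.6863 0.0041 0.1142] 0.0069 [0.6837 0.0018 0.114 ]
gFR [0.5688 0.0283 0.1156] 0.0044 [0.5674 0.0267 0.114 ]
gFL [0.5941 0.1502 0.1134] 0.0022 [0.5932 0.1494 0.114 ]
pad [0.6402 0.0765 0.0936] 0.001 [0.6395 0.0761 0.096 ]
plateL [0.479  0.1345 0.0621] 0.0044 [0.4774 0.133  0.062 ]
plateR [0.4699 0.0884 0.0624] 0.0029 [0.4689 0.0874 0.062 ]
centre [0.64028578 0.07626571 0.11491317]
len 0.12051538330183074 0.12277681485568036 yaw -0.21741452686484133 -0.20889926716550933
```

```bash
cat > g.py <<'E'
import sys; from h import *
yaw=-.213; u=np.array([np.cos(yaw),np.sin(yaw),0]); n=np.array([-u[1],u[0],0]); O=np.array([.6402,.0763,0])+.076*u
Rt=np.c_[-u,n,[0,0,-1]]
def go(px,py,z):   # press-frame target of TCP
    st=ctrl.get_state(); C=R.from_rotvec(st['tool_rot']).as_matrix(); p=np.array(st['position'])
    w=p-O; print('press-frame now',(w@u).round(4),(w@n).round(4),p[2].round(4),'f',st['ft_force'].round(2),'t',st['time'])
    print('cm along tool:',(C.T@(O+px*u+py*n+[0,0,z]-p)*100).round(2),'turn',R.from_matrix(C.T@Rt).as_rotvec().round(3))
if __name__=='__main__': go(*map(float,sys.argv[1:]))
E
python3 g.py -.281 0 .22
```

```text
press-frame now -0.6636 0.4396 0.2222 f [-0.35  0.16 -0.31] t 0.3
cm along tool: [-39.72 -42.64   0.25] turn [-0.001  0.    -0.034]
```

>>> jog_arm:
  rows: "-4 -4.3 0 0 0 -0.034 1; -4 -4.3 0 0 0 0 1; -4 -4.3 0 0 0 0 1; -4 -4.3 0 0 0 0 1; -4 -4.3 0 0 0 0 1"

```text
time: 0.92
position: [0.3081, 0.3752, 0.2228]
tool_rot: [0.334, 3.123, 0.001]
ft_force: [1.2, 0.3, 0.1]
grip_width: 0.516
grip_force: 0.0
```

>>> jog_arm:
  rows: "-4 -4.3 0 0 0 0 1; -4 -4.3 0 0 0 0 1; -4 -4.3 0 0 0 0 1; -4 -4.3 0 0 0 0 1; 0 0 0 0 0 0 1"

```text
time: 1.55
position: [0.4295, 0.1703, 0.223]
tool_rot: [0.348, 3.121, -0.0]
ft_force: [-0.4, 0.3, -0.5]
grip_width: 0.015
grip_force: 0.0
```

```bash
python3 g.py -.281 0 .038
```

```text
press-frame now -0.3018 0.0473 0.223 f [-0.4   0.34 -0.51] t 1.55
cm along tool: [-2.1  -4.71 18.5 ] turn [ 0.     0.001 -0.009]
```

>>> jog_arm:
  rows: "-1.5 -4.7 0 0 0 -0.009 1; 0 0 5 0 0 0 1; 0 0 5 0 0 0 1; 0 0 5 0 0 0 1; 0 0 3.5 0 0 0 1"

```text
time: 2.17
position: [0.4306, 0.1266, 0.0355]
tool_rot: [-0.318, -3.124, 0.001]
ft_force: [-0.0, 0.7, -0.5]
grip_width: 0.008
grip_force: 0.0
```

>>> jog_arm:
  rows: "0 0 0 0 0 0 1; 0 0 0 0 0 0 1"

```text
time: 2.42
position: [0.4329, 0.1268, 0.0388]
tool_rot: [0.318, 3.124, 0.002]
ft_force: [0.8, -0.3, 0.6]
grip_width: 0.004
grip_force: 0.0
```

```bash
python3 g.py -.195 0 .038
python3 - <<'E'
from h import *
t=cam('top');s=cam('scene')
a=cv2.resize(t['img'][100:240,205:305],None,fx=4,fy=4,interpolation=cv2.INTER_CUBIC)
b=cv2.resize(s['img'][132:272,245:345],None,fx=4,fy=4,interpolation=cv2.INTER_CUBIC)
cv2.imwrite('pics/crop2.png',np.hstack([a,b]))
E
```

```text
press-frame now -0.2893 0.0056 0.0388 f [ 0.85 -0.34  0.61] t 2.425
cm along tool: [-9.43 -0.65  0.1 ] turn [0.001 0.001 0.01 ]
```

View pics/crop2.png

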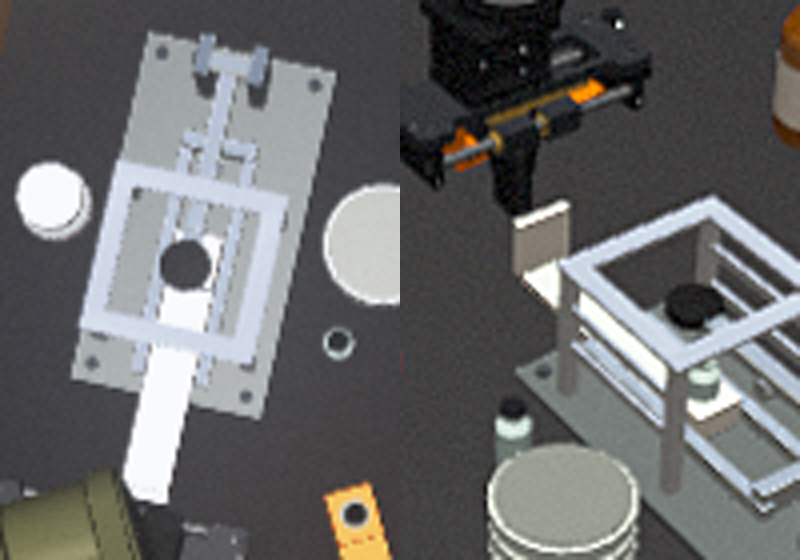

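The body's long side lies across the press, with the closed fingers at (515,190) just in front of the white push plate at (540,235). Clear to push.

>>> jog_arm:
  rows: "-1 -0.6 0 0 0 0.01 1; -1.2 0 0 0 0 0 1; -1 0 0 0 0 0 1; -1 0 0 0 0 0 1; -1 0 0 0 0 0 1"

```text
time: 3.15
position: [0.4817, 0.1092, 0.0374]
tool_rot: [-0.335, -3.122, 0.0]
ft_force: [-3.1, 1.4, 1.5]
grip_width: 0.003
grip_force: 1.6
```

>>> jog_arm:
  rows: "-1 0 0 0 0 0 1; -1 0 0 0 0 0 1; -1 0 0 0 0 0 1; 0 0 0 0 0 0 1"

```text
time: 3.65
position: [0.5123, 0.1022, 0.0377]
tool_rot: [0.336, 3.122, -0.0]
ft_force: [0.4, 0.3, -0.2]
grip_width: 0.005
grip_force: 0.0
```

```bash
python3 g.py -.195 0 .038
```

```text
press-frame now -0.2065 -0.0017 0.0377 f [ 0.41  0.3  -0.15] t 3.65
cm along tool: [-1.15  0.18 -0.03] turn [-0.     0.002 -0.002]
```

Last stretch in small steps until the stop.

>>> jog_arm:
  rows: "-0.4 0.15 0 0 0 0 1; -0.4 0 0 0 0 0 1; -0.2 0 0 0 0 0 1"

```text
time: 4.03
position: [0.5212, 0.1021, 0.0375]
tool_rot: [0.335, 3.123, 0.0]
ft_force: [-0.8, 0.4, -0.0]
grip_width: 0.009
grip_force: 0.8
```

>>> jog_arm:
  rows: "-0.2 0 0 0 0 0 1; -0.2 0 0 0 0 0 1"

```text
time: 4.28
position: [0.5227, 0.1018, 0.0375]
tool_rot: [-0.334, -3.119, -0.0]
ft_force: [-10.7, 1.5, 10.3]
grip_width: 0.005
grip_force: 5.3
```

```bash
python3 g.py -.195 0 .038
```

```text
press-frame now -0.1962 0.0001 0.0375 f [-10.67   1.54  10.26] t 4.275
cm along tool: [-0.12 -0.01 -0.05] turn [-0.    -0.005 -0.   ]
```

>>> jog_arm:
  rows: "-0.2 0 0 0 0 0 1; 0 0 0 0 0 0 1"

```text
time: 4.53
position: [0.5226, 0.1018, 0.0373]
tool_rot: [-0.333, -3.115, 0.0]
ft_force: [-13.4, 1.2, 11.4]
grip_width: 0.0
grip_force: 6.5
```

>>> jog_arm:
  rows: "1.5 0 0 0 0 0 1; 4 0 0 0 0 0 1; 0 0 -5 0 0 0 1; 0 0 -5 0 0 0 1; 0 0 -4 0 0 0 1"

```text
time: 5.15
position: [0.4739, 0.1126, 0.1799]
tool_rot: [0.335, 3.12, 0.003]
ft_force: [0.6, 0.9, 0.4]
grip_width: 0.006
grip_force: 0.0
```

```bash
python3 g.py -.078 0 .16
python3 - <<'E'
from h import *
s=cam('scene');t=cam('top')
a=cv2.resize(t['img'][100:240,205:305],None,fx=4,fy=4,interpolation=cv2.INTER_CUBIC)
b=cv2.resize(s['img'][152:292,255:355],None,fx=4,fy=4,interpolation=cv2.INTER_CUBIC)
cv2.imwrite('pics/crop3.png',np.hstack([a,b]))
E
```

```text
press-frame now -0.2462 0.0003 0.1799 f [0.55 0.93 0.4 ] t 5.15
cm along tool: [-16.82  -0.02   2.04] turn [ 0.002  0.003 -0.001]
```

View pics/crop3.png

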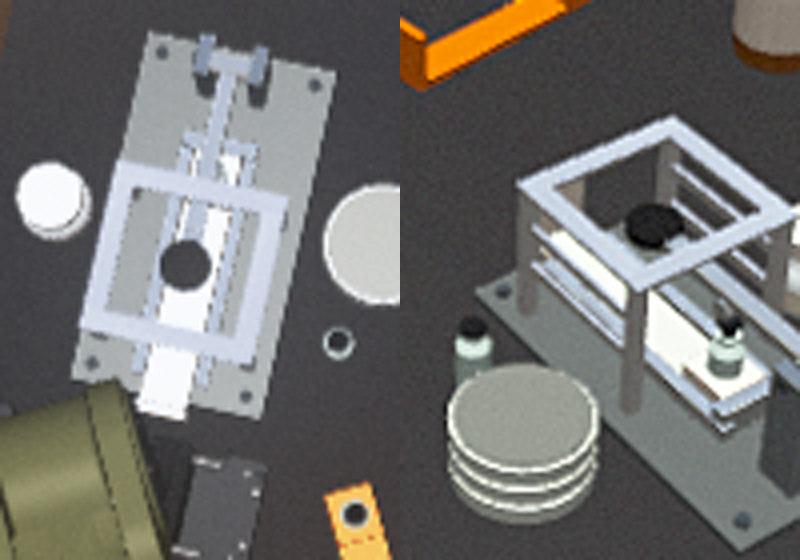

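The picture shows the holder home, with its block against the stop at (745,395) and the vial under the roller at (728,325). Next I move over the pad, at (185,264) in the top view.

>>> jog_arm:
  rows: "-4.2 0 0 0 0 0 1; -4.2 0 0 0 0 0 1; -4.2 0 0 0 0 0 1; -4.2 0 0 0 0 0 1; 0 0 0 0 0 0 1"

```text
time: 5.88
position: [0.639, 0.075, 0.1757]
tool_rot: [0.339, 3.123, -0.005]
ft_force: [-0.6, -1.1, -0.8]
grip_width: 0.003
grip_force: 0.0
```

```bash
python3 g.py -.078 0 .1
```

```text
press-frame now -0.0768 -0.0016 0.1757 f [-0.56 -1.09 -0.79] t 5.875
cm along tool: [0.12 0.18 7.57] turn [-0.003  0.001 -0.003]
```

>>> jog_arm:
  rows: "0 0.15 2.5 0 0 0 1; 0 0 2.5 0 0 0 1; 0 0 2 0 0 0 1; 0 0 0 0 0 0 1"

```text
time: 6.38
position: [0.6358, 0.0785, 0.1057]
tool_rot: [-0.334, -3.12, 0.001]
ft_force: [-0.5, -0.6, -0.3]
grip_width: 0.006
grip_force: 0.0
```

>>> jog_arm:
  rows: "0 0 0.6 0 0 0 1; 0 0 0.5 0 0 0 1; 0 0 0.5 0 0 0 1; 0 0 0 0 0 0 1"

```text
time: 6.88
position: [0.6379, 0.0784, 0.0917]
tool_rot: [0.335, 3.123, 0.0]
ft_force: [0.1, -0.2, 2.2]
grip_width: 0.007
grip_force: 0.7
```

```bash
python3 g.py -.078 0 .074
```

```text
press-frame now -0.0787 0.0015 0.0917 f [ 0.07 -0.18  2.22] t 6.875
cm along tool: [-0.07 -0.16  1.77] turn [ 0.     0.001 -0.001]
```

On the pad, 2.2 N as expected. Pressing on.

>>> jog_arm:
  rows: "0 0 0.5 0 0 0 1; 0 0 0.4 0 0 0 1; 0 0 0.3 0 0 0 1; 0 0 0.3 0 0 0 1; 0 0 0 0 0 0 1"

```text
time: 7.5
position: [0.6386, 0.0783, 0.0776]
tool_rot: [0.335, 3.122, 0.001]
ft_force: [0.3, 1.1, 5.2]
grip_width: 0.013
grip_force: 2.5
```

>>> jog_arm:
  rows: "0 0 0.2 0 0 0 1; 0 0 0.2 0 0 0 1; 0 0 0.1 0 0 0 1; 0 0 0 0 0 0 1"

```text
time: 8.0
position: [0.6389, 0.0783, 0.0748]
tool_rot: [0.335, 3.121, 0.003]
ft_force: [-5.7, -0.1, 16.2]
grip_width: 0.007
grip_force: 8.2
```

>>> jog_arm:
  rows: "0 0 0.2 0 0 0 1; 0 0 0.1 0 0 0 1; 0 0 0 0 0 0 1"

```text
time: 8.38
position: [0.6391, 0.0783, 0.074]
tool_rot: [0.335, 3.121, 0.004]
ft_force: [-9.3, -0.0, 26.5]
grip_width: 0.001
grip_force: 14.0
```

>>> jog_arm:
  rows: "0 0 -1 0 0 0 1; 0 0 -2 0 0 0 1; 0 0 -3 0 0 0 1; 0 0 -5 0 0 0 1; 0 0 -5 0 0 0 1"

```text
time: 9.0
position: [0.637, 0.0782, 0.2298]
tool_rot: [-0.335, -3.123, 0.001]
ft_force: [-0.3, -0.4, -0.6]
grip_width: 0.009
grip_force: 0.0
```

>>> jog_arm:
  rows: "4 0 0 0 0 0 1; 4 0 0 0 0 0 1; 4 0 0 0 0 0 1; 4 0 0 0 0 0 1; 0 0 0 0 0 0 1"

```text
time: 9.62
position: [0.479, 0.1133, 0.2288]
tool_rot: [-0.33, -3.123, -0.003]
ft_force: [0.7, 0.2, 0.9]
grip_width: 0.006
grip_force: 0.0
```

Run:
```python
from h import *
s=cam('scene');t=cam('top')
a=cv2.resize(t['img'][100:240,205:305],None,fx=4,fy=4,interpolation=cv2.INTER_CUBIC)
b=cv2.resize(s['img'][152:292,255:355],None,fx=4,fy=4,interpolation=cv2.INTER_CUBIC)
cv2.imwrite('pics/crop4.png',np.hstack([a,b]))
```

```text
(no output)
```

View pics/crop4.png

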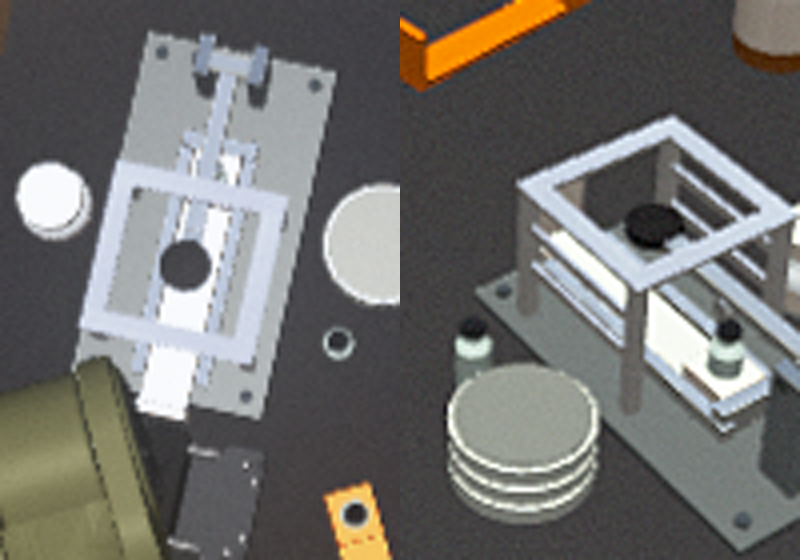

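The stopper now sits lower in the vial at (728,328). The lever pad is back up at (655,225), the holder is still against the stop, and nothing else has moved.

```bash
python3 -c "
from bench import ticket
print(ticket.close_job())"
```

```text
the job is handed in; nothing more can be done
None
```

I handed the job in at about 10 s of robot time: the holder is against the stop, the stopper is driven in, the lever is back up, and I saw no contact with the guard or anything else; no verdict came back.

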